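Reference cell in the colour gauge's beam

ROBOT

A 6-joint arm with a two-finger parallel gripper is mounted at the origin on the work surface. World frame = base frame: x ahead of the robot, y to its left, z up, the work surface at z = 0. Lengths are in m, angles in rad, forces in N, time in s.
With the tool pointing down it reaches from about 0.25 to 0.8 m from the base axis. Payload 8.5 kg.
Tool frame: the origin (TCP) lies midway between the tips of the shut fingers; the grasp point (between the pads) lies 19 mm behind it; z points along the fingers, y is the line along which they close (so a half turn about z gives the same grasp; the last joint's range is limited). The gripper opens to 85 mm and grips with 20 to 120 N. Pads are 22 mm wide; open, the fingers measure 114 mm over their backs; the gripper's body (76 mm by 85 mm) begins 54 mm behind the grasp point. The pads swing forward as they close: fully open they stand 13 mm farther back than shut.
Start: joints at [1.183, 0.238, -0.013, 1.319, 0, 1.571], TCP at [0.199, 0.486, 0.231] pointing down, gripper open.
Joint ranges: [-2.66, 2.66], [-1.03, 1.9], [-1.14, 1.46], [-1.82, 2.27], [-1.45, 1.34], [-3.14, 3.14]. Speed limits (rad/s): [2.22, 2.22, 2.79, 3.14, 3.14, 3.14].

INTERFACE

Orientations are given as [roll, pitch, yaw] about the fixed x, y, z axes, in that order (R = Rz(yaw) Ry(pitch) Rx(roll)).
In Python, from cell import state, grab_frame, sign_off, boxes_of, silhouettes, landmark_of gives the robot as it stands.
- The arm moves only by the tool servo_tool, never from a script. Its argument "moves" is a list of rows, each an object of numbers: "x", "y", "z": the shift along the tool's x, y, z in cm; "twist": the turn about the tool's z in degrees; "claw": the closure, from -1 (fully open) to 1 (shut). A call has 1 to 10 rows; each row is the pose to reach, as a shift and turn from the pose commanded when the call began, along the tool's axes at that moment; what a row does not reach only later rows make up. A row lasts 1/12 s, in which the tool goes at most 41.7 mm and 7.16 degrees, less where a joint would pass 70% of its speed; a pose out of reach is approached as far as the arm can. A call with a gripper value outside its range is refused whole. The fingers move at their own pace and stop on an object; "newtons" is the grip in N (left out, the last holds). Time passes only in rows, so rows that repeat a pose let the fingers close. It gives the time, the measured TCP pose, the force, the opening and the grip force at its end, in the units of the state.
- state(): the state, without advancing time (a new reading comes with each control period).
- grab_frame(name): name is "scene" or "side" or "wrist"; returns a dict with "img" (400x640x3 uint8, red, green, blue), "depth" (400x640 float32, m along the optical axis (not along the pixel's ray), 0 where there is no reading), "K" (3x3 intrinsics, pixels), "extrinsics" (4x4, takes a point from world to camera coordinates); the wrist camera has in their place "mount" (4x4, takes a point from camera to tool coordinates, whose origin is the TCP and whose axes are the flange's). Camera axes: x right, y down, z forward; pixel columns grow to the right and rows downward; lengths in m; the calibration is good to about 2 mm. A picture is of the moment at which its call begins: read the wrist's pose just before it.
- sign_off(): hands the job in; it is judged then, once.
Trained networks look in a picture, given as the dict that the camera call returned (one of the last four; its "shot" number tells which), for a name from the list of things; names that differ only in an ending like _2 or _b are one class to them, and where a whole thing is asked for, a point or a joint stands for the part that bears it (a point fixed in the world has none). Each returns a list of dicts, best first, with "score" (0 to 1); they miss things now and then, are a little off and sometimes report something else, mostly with a low value. They report only what shows in the picture. A call takes as long as a camera call. They do not tell look-alikes from the thing itself.
- boxes_of(picture, label): "box" ([centre column, centre row, width, height] in pixels, round what is visible of it).
- silhouettes(picture, label): "region" (400x640 bool, what is visible of it) and "box" ([centre column, centre row, width, height] in pixels, round what is visible of it).
- landmark_of(picture, label): "location" ([row, column] in pixels: a listed point, or the origin of a listed thing).
The state is a dict: "time_s": time; "qpos": joint angles; "dq": joint speeds; "joint_torque": joint torques, N m; "ee_pos": TCP position; "orientation": TCP orientation; "wrist_force": force on the tool from outside, world axes, zero at the start; "ft_torque": the same for the moment, N m; "gripper_width": opening from 0.0 (shut) to 1.0 (fully open); "gripper_force": force on a finger pad.
Only numpy, scipy, OpenCV 4.12 (cv2) and the standard library are available. Lean on these libraries where they do the work, as an engineer would, in place of code of your own. Each camera call takes 0.05 s, during which the arm holds its last target. There are 200 camera calls.

TASK

Open the lamp shutter of the green colour gauge by turning the black knob on top of its lamp housing clockwise until it clicks over from the red mark to the green mark. Then take the amber glass reference cell out of the wooden rack, touching only its two milky frosted faces and never its clear amber faces, and finish while still holding it: upright and still, centred in the light path midway between lamp and receiver, its clear faces square to the beam, in nothing but the fingers and clear of the gauge. Leave the green and blue cells and the little lidded box where they are.

Things in the scene. Friction and masses are not known exactly. Their poses are not given: they have to be found in the camera images.
- gauge: Fixed pale green gauge with two towers; origin on the bench below beam_mid, same axes. Base plate 10 mm thick, 110 mm along x, 290 mm along y. Towers 90 mm wide (x), tops 115 mm above the bench: lamp housing y = -150 to -50 mm, receiver y = 50 to 120 mm. A thin steel shutter before the lamp's lens juts 5 mm into the gap and slides to +x as the knob turns.
- beam_mid (a point): Midpoint of the colour gauge's light path: on the light axis, 95 mm above the bench, half-way across the 100 mm gap between lamp housing and receiver, straight above the white cross on the gauge's base plate. Axes: y along the light, from the lamp housing (at -y) to the receiver (at +y); z up; x across the light.
- knob_grip (a point): Grip point of the black knob on the lamp housing, on its upright axis, 152 mm above the bench, 100 mm from beam_mid towards the lamp. Upright grip bar 42 long, 14 thick, 32 mm high; its top is 7 mm above this point, the disc below it (radius 22) 23 mm lower. Axes turn with the knob: x along the bar, white pointer on its -x end; y across it (pinch along y); z up.
- knob (a joint): Knob angle, rad, growing clockwise seen from above: 0 at the red mark (shutter closed; bar at +0.6 rad yaw from the gauge's x), 1.2 at the other stop, the green mark (open; bar at -0.6). A spring detent resists, most at first (0.1 N m), clicks over at 0.6, then pulls the knob on to the stop. Let go before 0.6, it springs back.
- amber_center (a point): Centre of the amber glass cell: solid square block 22 x 22 mm, 80 mm tall, 95 g, upright in one of the rack's sockets; 40 mm above its foot, 52 mm above the bench; z up. Its faces at +x and -x are milky white, frosted: grip these, fingers closing along x, 22 mm apart. Those at +y and -y are clear amber: do not touch. In the rack its axes are those of the rack.
- green_center (a point): Centre of the green glass cell: solid square block 22 x 22 mm, 80 mm tall, 95 g, upright in one of the rack's sockets. Same shape as the amber one. To be left alone.
- blue_center (a point): Centre of the blue glass cell: solid square block 22 x 22 mm, 80 mm tall, 95 g, upright in one of the rack's sockets. Same shape as the amber one. To be left alone.
- rack: Fixed wooden rack, a block 50 mm along x, 180 mm along y, 25 mm high; origin at the centre of its underside, z up. Three square sockets 24 mm wide and 13 mm deep, at y = -60, 0 and +60 mm. Which cell stands in which socket varies.
- lidbox_center (a point): Centre of a small turned wooden box with lid and button, 76 mm across and 58 mm high, standing loose on the bench. To be left alone.
Mind the look-alikes: they are no part of the job. Of the things that look like the part that bears amber_center, the middle-sized one is meant.

How it is judged:
By the outcome, as a careful person would: the job done as asked, in the order asked, and still so for the second after the job is handed in, while the arm keeps its last pose, push and grip.
It also fails if it takes over 58 s, if anything falls off the work surface, if the arm or the gripper's body presses on something with over 40 N, if the wrist force passes 120 N, or if a joint passes its speed limit or range.

## Working session

There is one attempt and no reset: what is moved stays moved. The work goes in short steps, Python scripts to look and compute and a tool call to move; the robot and the scene stay as the last step left them, time stands still between calls to the robot, and variables do not carry over. Pictures are saved under pics/ and viewed, at most 10 in all, crops included, and the job is handed in when it is done.

Besides the shell and the picture viewer there is one more tool, called after "Emit:" as name([rows], argument=value, ...), one row to a line, values as JSON. servo_tool: Moves the arm, as the interface text tells. Its arguments: {"type":"object","properties":{"moves":{"type":"array"},"newtons":{"type":"number"}},"required":["moves"]}

```bash
mkdir -p pics
cat > h.py <<'E'
import numpy as np, cv2
from cell import *
from scipy.spatial.transform import Rotation as R
def T_tool(s):
    T=np.eye(4);T[:3,:3]=R.from_euler('xyz',s['orientation']).as_matrix();T[:3,3]=s['ee_pos'];return T
def cam(name):
    s=state();f=grab_frame(name)
    f['c2w']=T_tool(s)@f['mount'] if 'mount' in f else np.linalg.inv(f['extrinsics'])
    return f
def ray(f,u,v):
    d=np.linalg.inv(f['K'])@[u,v,1.];return f['c2w'][:3,3],f['c2w'][:3,:3]@d
def at_z(f,u,v,z):
    o,d=ray(f,u,v);return o+d*(z-o[2])/d[2]
def cloud(f):
    v,u=np.mgrid[:400,:640];p=np.stack([u,v,np.ones_like(u)],-1)@np.linalg.inv(f['K']).T*f['depth'][...,None]
    return p@f['c2w'][:3,:3].T+f['c2w'][:3,3]
def save(f,n): cv2.imwrite('pics/'+n+'.png',f['img'][...,::-1])
E
python3 - <<'E'
from h import *
np.set_printoptions(precision=4,suppress=True)
print(state())
for n in ['scene','side']:
    f=cam(n);save(f,n+'0');C=cloud(f)
    print(n,f['c2w'][:3,3])
    for l,z in [('beam_mid',.095),('knob_grip',.152),('amber_center',.052),('green_center',.052),('blue_center',.052),('rack',0),('gauge',0),('lidbox_center',.029)]:
        for d in landmark_of(f,l)[:4]:
            r,c=d['location'];print(l,round(d['score'],2),np.round([c,r]),at_z(f,c,r,z),C[int(np.clip(r,0,399)),int(np.clip(c,0,639))])
E
```

```text
{'time_s': 0.0, 'qpos': array([ 1.183 ,  0.2388, -0.0143,  1.3192,  0.    ,  1.5708]), 'dq': array([-0.0017, -0.0009,  0.0012, -0.0007,  0.0016, -0.0007]), 'joint_torque': array([ -0.0011, -53.8774,  34.6437,   0.0185,  -0.    ,   0.    ]), 'ee_pos': array([0.1984, 0.4856, 0.2307]), 'orientation': array([-3.1402, -0.    ,  2.7538]), 'wrist_force': array([ 0.1289, -0.0789,  0.5928]), 'ft_torque': array([-0.0064, -0.0076,  0.011 ]), 'gripper_force': 0.0, 'gripper_width': 1.003164650177818}
scene [1.1338 0.1019 0.6958]
beam_mid 0.83 [245. 206.] [ 0.5565 -0.1013  0.095 ] [ 0.466  -0.1333  0.0011]
knob_grip 0.63 [192. 185.] [ 0.5656 -0.1966  0.152 ] [ 0.5713 -0.1947  0.1597]
amber_center 0.66 [432. 200.] [0.4538 0.2909 0.052 ] [0.4958 0.2785 0.0923]
amber_center 0.63 [431. 215.] [0.5002 0.2843 0.052 ] [0.5131 0.2801 0.0654]
amber_center 0.62 [428. 248.] [0.5917 0.2706 0.052 ] [0.6126 0.2629 0.0794]
blue_center 0.97 [454. 214.] [0.4926 0.3339 0.052 ] [0.5057 0.3283 0.066 ]
rack 0.69 [247. 205.] [ 0.4623 -0.1305  0.    ] [ 0.4647 -0.131   0.0033]
gauge 0.72 [256. 238.] [ 0.5599 -0.0876  0. 
[... 180 characters left out ...]
0.095 ] [ 0.5726 -0.1469  0.0697]
knob_grip 0.65 [341. 149.] [ 0.554  -0.1612  0.152 ] [ 0.5634 -0.1933  0.1403]
amber_center 0.82 [354. 320.] [0.4136 0.3216 0.052 ] [0.4173 0.3042 0.0348]
amber_center 0.81 [264. 281.] [0.5971 0.2695 0.052 ] [0.5913 0.2843 0.0656]
green_center 0.84 [312. 272.] [0.5187 0.2187 0.052 ] [0.5165 0.2299 0.063 ]
blue_center 0.66 [304. 316.] [0.4968 0.3363 0.052 ] [0.4938 0.3451 0.0621]
rack 0.68 [312. 316.] [0.5011 0.28   0.    ] [0.4819 0.3443 0.0666]
rack 0.41 [258. 233.] [0.7057 0.049  0.    ] [0.6751 0.113  0.0463]
gauge 0.75 [332. 214.] [ 0.5565 -0.0871  0.    ] [0.5288 0.0234 0.0699]
lidbox_center 0.96 [258. 237.] [0.6791 0.1039 0.029 ] [0.6709 0.1235 0.0432]
```

View pics/scene0.png

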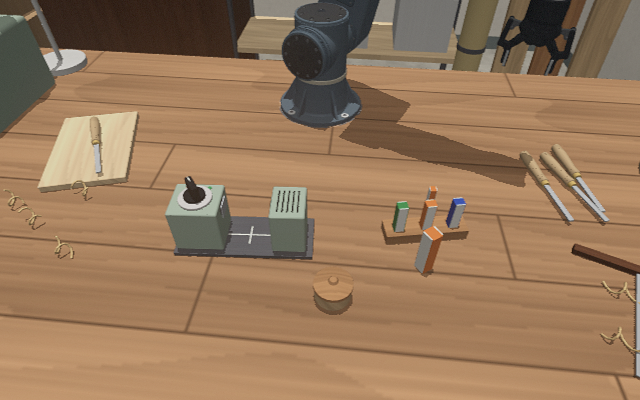

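View pics/side0.png

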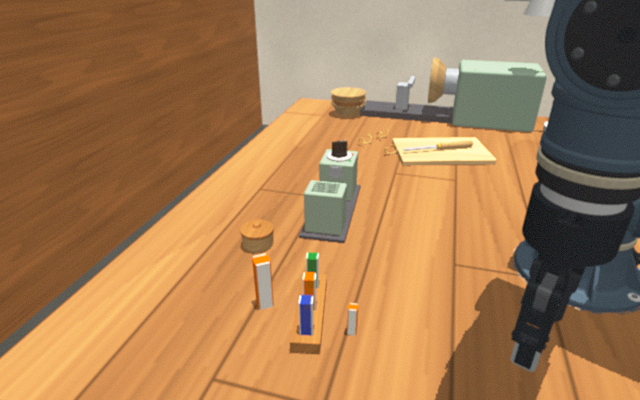

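The views show the gauge with its lamp and knob at left (192,185) and its white cross at (250,235). The rack holds green, amber and blue in that order, with amber in the middle at (429,213). Amber look-alikes stand loose outside the rack: a big one at (428,250) and a small one at (432,192). Next I'll get yaw and centres from depth.

Run:
```python
from h import *
np.set_printoptions(precision=4,suppress=True)
f=cam('scene');C=cloud(f);ok=f['depth']>0
def rect(m,n):
    p=C[m][:,:2].astype(np.float32);print(n,len(p),cv2.minAreaRect(p),C[m][:,2].mean())
def box(x0,x1,y0,y1,z0,z1): return ok&(C[...,0]>x0)&(C[...,0]<x1)&(C[...,1]>y0)&(C[...,1]<y1)&(C[...,2]>z0)&(C[...,2]<z1)
rect(box(.45,.7,-.3,.1,.112,.118),'tops'); rect(box(.45,.7,-.06,.1,.112,.118),'receiver');rect(box(.45,.7,-.3,-.1,.112,.118),'lamp')
rect(box(.45,.7,-.3,-.1,.155,.165),'bar')
rect(box(.42,.6,.15,.42,.022,.028),'racktop')
for n,y0,y1 in [('g',.2,.25),('a',.255,.305),('b',.315,.36)]: rect(box(.46,.54,y0,y1,.089,.096),n)
rect(box(.56,.66,.22,.32,.04,.2),'big');rect(box(.36,.45,.24,.34,.03,.2),'small')
for z in [(.56,.66,.22,.32),(.36,.46,.24,.34)]: print(C[box(*z,.02,.25)][:,2].max())
```

```text
tops 2005 ((0.5603145360946655, -0.11245934665203094), (0.09214501827955246, 0.2690510153770447), 3.900570869445801) 0.11491894342524014
receiver 1101 ((0.5540146231651306, -0.012788694351911545), (0.0903019905090332, 0.06998457759618759), 5.396224498748779) 0.11491794402178047
lamp 904 ((0.565852165222168, -0.19459491968154907), (0.09204650670289993, 0.10422541946172714), 4.073917865753174) 0.11492016061905551
bar 113 ((0.5663323998451233, -0.1968711018562317), (0.043331801891326904, 0.013627463020384312), 37.599647521972656) 0.15853459093878042
racktop 923 ((0.5060685276985168, 0.2751756012439728), (0.12154825031757355, 0.18010005354881287), 37.96516036987305) 0.024601430315458098
g 89 ((0.5167854428291321, 0.21810615062713623), (0.02333364635705948, 0.02390221692621708), 19.46185874938965) 0.09151229084175984
a 89 ((0.5055707097053528, 0.2764475345611572), (0.022655893117189407, 0.023174069821834564), 18.19451332092285) 0.09155917470089192
b 87 ((0.4929915964603424, 0.3350040912628174), (0.02279551886022091, 0.023047631606459618), 10.120059967041016) 0.09149307498727043
big 597 ((0.5979068875312805, 0.2685467302799225), (0.031053956598043442, 0.03126915171742439), 36.60443115234375) 0.0817035099372875
small 114 ((0.4224572777748108, 0.29489555954933167), (0.020520806312561035, 0.016949456185102463), 5.5164594650268555) 0.04861147173972067
0.10636675934656259
0.060539022964773204
```

```bash
cat >> h.py <<'E'
def go(x,y,z,yaw):
    s=state();T=T_tool(s);d=T[:3,:3].T@(np.array([x,y,z])-s['ee_pos'])*100
    print('t',round(s['time_s'],2),'pos',s['ee_pos'].round(4),'ypr',np.degrees(s['orientation']).round(2),'q',s['qpos'].round(3),'F',s['wrist_force'].round(1),'w',round(s['gripper_width'],3))
    print('move cm',d.round(2),'twist',round((np.degrees(s['orientation'][2])-yaw+180)%360-180,2))
E
python3 -c "
from h import *
go(.566,-.197,.215,218.1)"
```

```text
t 0.95 pos [0.1985 0.486  0.2313] ypr [-179.99   -0.    157.78] q [ 1.183  0.238 -0.013  1.319  0.     1.571] F [-0.1 -0.1 -0.2] w 0.999
move cm [-59.85 -49.33   1.63] twist -60.32
```

Emit:
servo_tool([
  {"x": -59.8, "y": -49.3, "z": 1.6, "twist": -60},
  {"x": -59.8, "y": -49.3, "z": 1.6, "twist": -60},
  {"x": -59.8, "y": -49.3, "z": 1.6, "twist": -60},
  {"x": -59.8, "y": -49.3, "z": 1.6, "twist": -60},
  {"x": -59.8, "y": -49.3, "z": 1.6, "twist": -60},
  {"x": -59.8, "y": -49.3, "z": 1.6, "twist": -60},
  {"x": -59.8, "y": -49.3, "z": 1.6, "twist": -60},
  {"x": -59.8, "y": -49.3, "z": 1.6, "twist": -60},
  {"x": -59.8, "y": -49.3, "z": 1.6, "twist": -60},
  {"x": -59.8, "y": -49.3, "z": 1.6, "twist": -60},
])

```text
validation failed for argument at $.mo...
```

```bash
python3 -c "
from h import *
go(.566,-.197,.215,218.1)"
```

```text
t 0.95 pos [0.1985 0.486  0.2313] ypr [-179.99   -0.    157.78] q [ 1.183  0.238 -0.013  1.319  0.     1.571] F [-0.1 -0.1 -0.2] w 0.999
move cm [-59.85 -49.33   1.63] twist -60.32
```

The call was refused, and the message is cut off. The missing "claw" is the likely cause, so I'll try full rows.

Emit:
servo_tool([
  {"x": -4.0, "y": -3.0, "z": 0.0, "twist": -6.0, "claw": -1},
])

```text
time_s: 1.03
ee_pos: [0.2185, 0.4542, 0.2307]
orientation: [3.14, -0.001, 2.858]
wrist_force: [0.9, -1.4, -0.1]
gripper_width: 0.999
gripper_force: 0.0
```

```bash
python3 -c "
from h import *
go(.566,-.197,.215,218.1)"
```

```text
t 1.03 pos [0.2185 0.4542 0.2307] ypr [ 1.7988e+02 -7.0000e-02  1.6377e+02] q [ 1.121  0.201 -0.064  1.304  0.002  1.405] F [ 0.9 -1.4 -0.1] w 0.999
move cm [-51.56 -52.82   1.4 ] twist -54.33
```

Emit:
servo_tool([
  {"x": -51.5, "y": -52.8, "z": 1.0, "twist": -54.3, "claw": -1},
  {"x": -51.5, "y": -52.8, "z": 1.0, "twist": -54.3, "claw": -1},
  {"x": -51.5, "y": -52.8, "z": 1.0, "twist": -54.3, "claw": -1},
  {"x": -51.5, "y": -52.8, "z": 1.0, "twist": -54.3, "claw": -1},
  {"x": -51.5, "y": -52.8, "z": 1.0, "twist": -54.3, "claw": -1},
  {"x": -51.5, "y": -52.8, "z": 1.0, "twist": -54.3, "claw": -1},
  {"x": -51.5, "y": -52.8, "z": 1.0, "twist": -54.3, "claw": -1},
  {"x": -51.5, "y": -52.8, "z": 1.0, "twist": -54.3, "claw": -1},
  {"x": -51.5, "y": -52.8, "z": 1.0, "twist": -54.3, "claw": -1},
  {"x": -51.5, "y": -52.8, "z": 1.0, "twist": -54.3, "claw": -1},
])

```text
time_s: 1.87
ee_pos: [0.3947, 0.1249, 0.2267]
orientation: [-3.141, 0.001, -2.471]
wrist_force: [1.2, -0.1, -0.1]
gripper_width: 0.999
gripper_force: 0.0
```

```bash
python3 -c "
from h import *
go(.566,-.197,.215,218.1)"
```

```text
t 1.87 pos [0.3947 0.1249 0.2267] ypr [-1.7999e+02  5.0000e-02 -1.4156e+02] q [ 0.306  0.049 -0.254  1.266  0.    -0.365] F [ 1.2 -0.1 -0.1] w 0.999
move cm [  6.6  -35.86   1.17] twist 0.34
```

Emit:
servo_tool([
  {"x": 6.6, "y": -35.9, "z": 1.2, "twist": 0.3, "claw": -1},
  {"x": 6.6, "y": -35.9, "z": 1.2, "twist": 0.3, "claw": -1},
  {"x": 6.6, "y": -35.9, "z": 1.2, "twist": 0.3, "claw": -1},
  {"x": 6.6, "y": -35.9, "z": 1.2, "twist": 0.3, "claw": -1},
  {"x": 6.6, "y": -35.9, "z": 1.2, "twist": 0.3, "claw": -1},
  {"x": 6.6, "y": -35.9, "z": 1.2, "twist": 0.3, "claw": -1},
  {"x": 6.6, "y": -35.9, "z": 1.2, "twist": 0.3, "claw": -1},
  {"x": 6.6, "y": -35.9, "z": 1.2, "twist": 0.3, "claw": -1},
  {"x": 6.6, "y": -35.9, "z": 1.2, "twist": 0.3, "claw": -1},
  {"x": 6.6, "y": -35.9, "z": 1.2, "twist": 0.3, "claw": -1},
])

```text
time_s: 2.7
ee_pos: [0.5658, -0.202, 0.213]
orientation: [-3.14, -0.001, -2.486]
wrist_force: [-2.2, 0.2, -0.3]
gripper_width: 0.994
gripper_force: 0.0
```

Run:
```python
from h import *
go(.566,-.197,.215,218.1)
f=cam('wrist');save(f,'w1');C=cloud(f);ok=f['depth']>0
for n,lo,hi in [('bar',.155,.163),('lamp/rec',.112,.118)]:
    m=ok&(C[...,2]>lo)&(C[...,2]<hi)&(np.hypot(C[...,0]-.56,C[...,1]+.15)<.2)
    if m.sum()>5: print(n,m.sum(),cv2.minAreaRect(C[m][:,:2].astype(np.float32)),C[m].mean(0))
for d in landmark_of(f,'knob_grip')[:2]+landmark_of(f,'beam_mid')[:2]:
    r,c=d['location'];print(d['score'],c,r,at_z(f,c,r,.152),at_z(f,c,r,.095))
```

```text
t 2.7 pos [ 0.5658 -0.202   0.213 ] ypr [-1.7993e+02 -4.0000e-02 -1.4244e+02] q [-3.420e-01  3.750e-01  1.370e-01  1.332e+00 -1.000e-03 -9.980e-01] F [-2.2  0.2 -0.3] w 0.994
move cm [-0.32  0.38 -0.2 ] twist -0.54
bar 1010 ((0.5641412138938904, -0.19654276967048645), (0.04154624789953232, 0.01346629112958908), 38.552555084228516) [ 0.56314566 -0.197164    0.15834127]
lamp/rec 9706 ((0.5585103631019592, -0.11170867085456848), (0.08935382962226868, 0.2690349817276001), 3.8931450843811035) [ 0.5498537  -0.1357029   0.11461524]
0.94 327.0 218.7 [ 0.56493428 -0.19744911  0.152     ] [ 0.58323635 -0.18243463  0.095     ]
0.6 412.8 246.9 [ 0.54346036 -0.13163428  0.152     ] [ 0.55574532 -0.09817813  0.095     ]
```

View pics/w1.png

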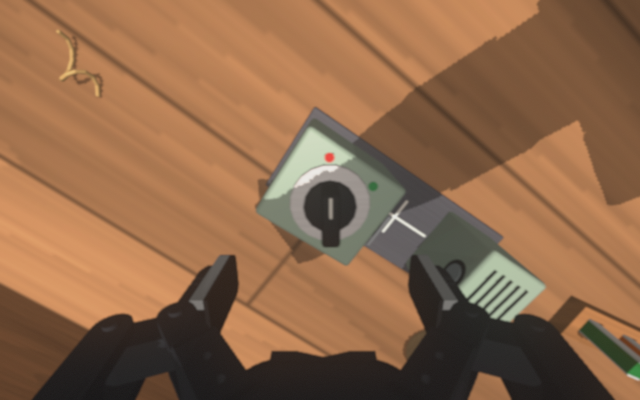

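The wrist view shows the knob bar upright between the fingers at (330,210), with the red mark at (330,157) and the green mark at (373,186). It agrees with the scene measurement to about 2 mm. I'll go down and close.

Emit:
servo_tool([
  {"x": 0.1, "y": 0.05, "z": 0, "twist": -0.2, "claw": -1},
  {"x": 0.1, "y": 0.05, "z": 2.5, "twist": -0.2, "claw": -0.6},
  {"x": 0.1, "y": 0.05, "z": 5, "twist": -0.2, "claw": -0.3},
  {"x": 0.1, "y": 0.05, "z": 7, "twist": -0.2, "claw": -0.2},
  {"x": 0.1, "y": 0.05, "z": 7.8, "twist": -0.2, "claw": 0},
  {"x": 0.1, "y": 0.05, "z": 7.8, "twist": -0.2, "claw": 0.2},
  {"x": 0.1, "y": 0.05, "z": 7.8, "twist": -0.2, "claw": 1},
  {"x": 0.1, "y": 0.05, "z": 7.8, "twist": -0.2, "claw": 1},
  {"x": 0.1, "y": 0.05, "z": 7.8, "twist": -0.2, "claw": 1},
  {"x": 0.1, "y": 0.05, "z": 7.8, "twist": -0.2, "claw": 1},
], newtons=40)

```text
time_s: 3.68
ee_pos: [0.5637, -0.1975, 0.1381]
orientation: [-3.139, 0.002, -2.479]
wrist_force: [1.2, -1.7, 6.3]
gripper_width: 0.155
gripper_force: 45.2
```

Emit:
servo_tool([
  {"x": 0, "y": 0, "z": 0, "twist": 5, "claw": 1},
  {"x": 0, "y": 0, "z": 0, "twist": 11, "claw": 1},
  {"x": 0, "y": 0, "z": 0, "twist": 17, "claw": 1},
  {"x": 0, "y": 0, "z": 0, "twist": 23, "claw": 1},
  {"x": 0, "y": 0, "z": 0, "twist": 29, "claw": 1},
  {"x": 0, "y": 0, "z": 0, "twist": 35, "claw": 1},
  {"x": 0, "y": 0, "z": 0, "twist": 41, "claw": 1},
  {"x": 0, "y": 0, "z": 0, "twist": 47, "claw": 1},
  {"x": 0, "y": 0, "z": 0, "twist": 53, "claw": 1},
  {"x": 0, "y": 0, "z": 0, "twist": 59, "claw": 1},
])

```text
time_s: 4.52
ee_pos: [0.5635, -0.1956, 0.1381]
orientation: [3.138, 0.002, 2.771]
wrist_force: [1.6, 8.6, 8.1]
gripper_width: 0.151
gripper_force: 45.7
```

Emit:
servo_tool([
  {"x": 0, "y": 0, "z": 0, "twist": 5, "claw": 1},
  {"x": 0, "y": 0, "z": 0, "twist": 9, "claw": 1},
  {"x": 0, "y": 0, "z": 0, "twist": 11, "claw": 1},
  {"x": 0, "y": 0, "z": 0, "twist": 11, "claw": 1},
  {"x": 0, "y": 0, "z": 0, "twist": 11, "claw": 1},
])

```text
time_s: 4.93
ee_pos: [0.5637, -0.1953, 0.1381]
orientation: [3.138, 0.001, 2.585]
wrist_force: [0.2, 9.0, 7.5]
gripper_width: 0.153
gripper_force: 48.3
```

```bash
python3 -c "
from h import *
go(.565,-.197,.23,149.5);print(state()['ft_torque'])"
```

```text
t 4.93 pos [ 0.5637 -0.1953  0.1381] ypr [1.7977e+02 6.0000e-02 1.4812e+02] q [-0.335  0.401 -0.018  1.15   0.004  0.221] F [0.2 9.  7.5] w 0.153
move cm [-0.21 -0.04 -9.19] twist -1.38
[ 1.79821251 -0.30228561  0.83651425]
```

Emit:
servo_tool([
  {"x": 0, "y": 0, "z": 0, "twist": -1.2, "claw": 0},
  {"x": 0, "y": 0, "z": 0, "twist": -1.2, "claw": -0.3},
  {"x": 0, "y": 0, "z": 0, "twist": -1.2, "claw": -0.3},
  {"x": 0, "y": 0, "z": 0, "twist": -1.2, "claw": -0.3},
  {"x": 0, "y": 0, "z": -3, "twist": -1.2, "claw": -0.3},
  {"x": 0, "y": 0, "z": -6, "twist": -1.2, "claw": -0.3},
  {"x": 0, "y": 0, "z": -9, "twist": -1.2, "claw": -0.3},
  {"x": 0, "y": 0, "z": -10, "twist": -1.2, "claw": -0.3},
])

```text
time_s: 5.6
ee_pos: [0.5638, -0.1978, 0.2407]
orientation: [3.141, 0.005, 2.603]
wrist_force: [1.2, 0.5, 0.4]
gripper_width: 0.652
gripper_force: 0.0
```

Run:
```python
from h import *
f=cam('wrist');save(f,'w2');C=cloud(f);ok=f['depth']>0
m=ok&(C[...,2]>.155)&(C[...,2]<.163)&(np.hypot(C[...,0]-.565,C[...,1]+.197)<.04)
print(m.sum(),cv2.minAreaRect(C[m][:,:2].astype(np.float32)))
go(.5055,.2765,.20,101.5)
```

```text
815 ((0.5635537505149841, -0.1964094340801239), (0.013239971362054348, 0.041380833834409714), 59.78891372680664)
t 5.65 pos [ 0.5641 -0.1979  0.2409] ypr [179.94   0.34 149.15] q [-0.337  0.358  0.182  1.389 -0.     0.201] F [1.2 0.3 1.4] w 0.649
move cm [29.38 37.72  3.95] twist 47.65
```

View pics/w2.png

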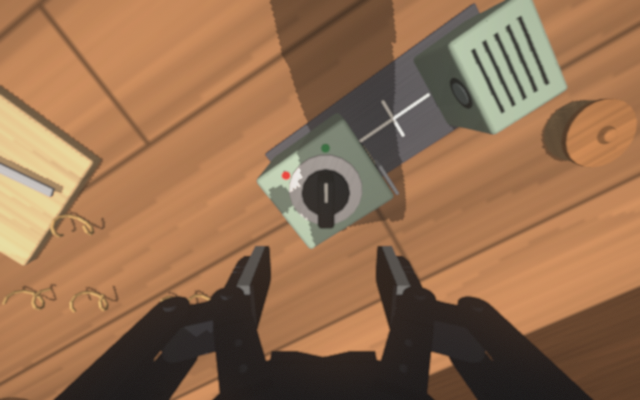

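The knob bar now lies at -30.2°, against an expected -30.5°, with the marks at (286,175) red and (325,148) green. The shutter has shifted out at (385,185), so it's open. On to the amber cell.

Emit:
servo_tool([
  {"x": 29.4, "y": 37.7, "z": 3.5, "twist": 47.6, "claw": -0.3},
  {"x": 29.4, "y": 37.7, "z": 3.5, "twist": 47.6, "claw": -0.3},
  {"x": 29.4, "y": 37.7, "z": 3.5, "twist": 47.6, "claw": -0.3},
  {"x": 29.4, "y": 37.7, "z": 3.5, "twist": 47.6, "claw": -0.3},
  {"x": 29.4, "y": 37.7, "z": 3.5, "twist": 47.6, "claw": -0.3},
  {"x": 29.4, "y": 37.7, "z": 3.5, "twist": 47.6, "claw": -0.3},
  {"x": 29.4, "y": 37.7, "z": 3.5, "twist": 47.6, "claw": -0.3},
  {"x": 29.4, "y": 37.7, "z": 3.5, "twist": 47.6, "claw": -0.3},
  {"x": 29.4, "y": 37.7, "z": 3.5, "twist": 47.6, "claw": -0.3},
  {"x": 29.4, "y": 37.7, "z": 3.5, "twist": 47.6, "claw": -0.3},
])

```text
time_s: 6.48
ee_pos: [0.5129, 0.1962, 0.2063]
orientation: [-3.14, 0.0, 1.772]
wrist_force: [0.5, -0.0, 0.8]
gripper_width: 0.646
gripper_force: 0.0
```

```bash
python3 -c "
from h import *
go(.5055,.2765,.205,101.5)"
```

```text
t 6.48 pos [0.5129 0.1962 0.2063] ypr [-1.7993e+02  2.0000e-02  1.0153e+02] q [ 0.366  0.29  -0.007  1.276 -0.     1.735] F [ 0.5 -0.   0.8] w 0.646
move cm [8.01 0.88 0.13] twist 0.03
```

Emit:
servo_tool([
  {"x": 4, "y": 0.5, "z": 0, "twist": 0, "claw": -0.3},
  {"x": 8, "y": 0.9, "z": 0, "twist": 0, "claw": -0.3},
  {"x": 8, "y": 0.9, "z": 0, "twist": 0, "claw": -0.3},
  {"x": 8, "y": 0.9, "z": 0, "twist": 0, "claw": -0.3},
  {"x": 8, "y": 0.9, "z": 0, "twist": 0, "claw": -0.3},
])

```text
time_s: 6.9
ee_pos: [0.5061, 0.2746, 0.2064]
orientation: [-3.14, 0.001, 1.774]
wrist_force: [0.9, -0.8, -0.2]
gripper_width: 0.648
gripper_force: 0.0
```

Run:
```python
from h import *
f=cam('wrist');save(f,'w3');C=cloud(f);ok=f['depth']>0
for n,c in [('g',(.517,.218)),('a',(.5055,.2765)),('b',(.493,.335))]:
    m=ok&(C[...,2]>.088)&(C[...,2]<.097)&(np.hypot(C[...,0]-c[0],C[...,1]-c[1])<.025)
    if m.sum()>5: print(n,m.sum(),cv2.minAreaRect(C[m][:,:2].astype(np.float32)),C[m][:,2].mean())
go(.5055,.2765,.044,101.5)
```

```text
g 481 ((0.5139217972755432, 0.21925431489944458), (0.02122773975133896, 0.022486219182610512), 11.974407196044922) 0.09185775913286967
a 567 ((0.5020650625228882, 0.2778780460357666), (0.02149941399693489, 0.021999690681695938), 12.215174674987793) 0.0918932033785146
b 693 ((0.49009838700294495, 0.3365490436553955), (0.021764956414699554, 0.02131420001387596), 12.065595626831055) 0.09186452594714949
t 6.95 pos [0.5063 0.274  0.2067] ypr [-1.7992e+02  5.0000e-02  1.0155e+02] q [ 0.496  0.335  0.061  1.298 -0.     1.865] F [-0.7 -0.7 -0.6] w 0.649
move cm [ 2.700e-01 -1.000e-02  1.627e+01] twist 0.05
```

View pics/w3.png

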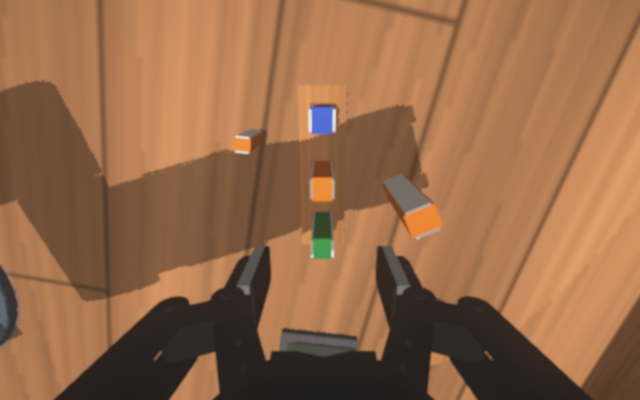

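Amber is at (321,187) with its frosted faces left and right, along the finger line. Blue is beyond it, green nearer, and the look-alikes are off to the sides. I'll centre over it and go partway down.

Emit:
servo_tool([
  {"x": 0.45, "y": -0.3, "z": 2, "twist": -0.2, "claw": -0.3},
  {"x": 0.45, "y": -0.3, "z": 5, "twist": -0.2, "claw": -0.3},
  {"x": 0.45, "y": -0.3, "z": 8, "twist": -0.2, "claw": -0.3},
  {"x": 0.45, "y": -0.3, "z": 9, "twist": -0.2, "claw": -0.3},
  {"x": 0.45, "y": -0.3, "z": 9, "twist": -0.2, "claw": -0.3},
  {"x": 0.45, "y": -0.3, "z": 9, "twist": -0.2, "claw": -0.3},
])

```text
time_s: 7.45
ee_pos: [0.5031, 0.2778, 0.118]
orientation: [-3.141, 0.0, 1.775]
wrist_force: [0.3, 0.7, 0.3]
gripper_width: 0.65
gripper_force: 0.0
```

Run:
```python
from h import *
f=cam('wrist');save(f,'w4')
go(.5025,.2778,.044,101.8)
go(.5025,.2778,.044,101.8)
```

```text
t 7.5 pos [0.5037 0.2783 0.1189] ypr [ 1.7992e+02 -2.0000e-02  1.0171e+02] q [ 0.505  0.38  -0.103  1.086 -0.     1.871] F [-0.1 -0.2 -0.9] w 0.651
move cm [-0.03 -0.14  7.49] twist -0.09
t 7.5 pos [0.5037 0.2783 0.1189] ypr [ 1.7992e+02 -2.0000e-02  1.0171e+02] q [ 0.505  0.38  -0.103  1.086 -0.     1.871] F [-0.1 -0.2 -0.9] w 0.651
move cm [-0.03 -0.14  7.49] twist -0.09
```

View pics/w4.png

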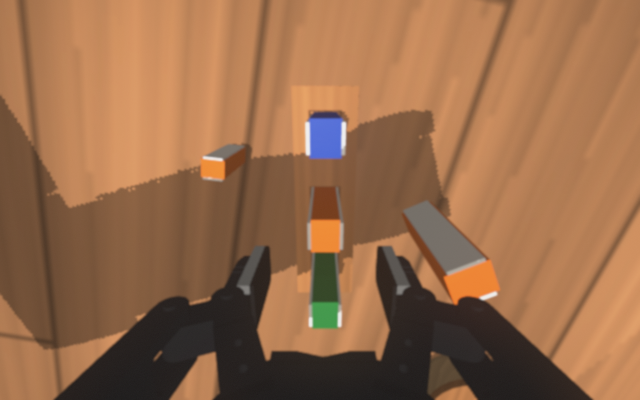

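Amber (325,237) sits centred between the pads (255 and 390), with the frosted faces toward them. Descending and gripping.

Emit:
servo_tool([
  {"x": 0, "y": -0.05, "z": 3, "twist": -0.1, "claw": -0.3},
  {"x": 0, "y": -0.05, "z": 5.5, "twist": -0.1, "claw": -0.3},
  {"x": 0, "y": -0.05, "z": 7.4, "twist": -0.1, "claw": -0.3},
  {"x": 0, "y": -0.05, "z": 7.4, "twist": -0.1, "claw": -0.2},
  {"x": 0, "y": -0.05, "z": 7.4, "twist": -0.1, "claw": 0},
  {"x": 0, "y": -0.05, "z": 7.4, "twist": -0.1, "claw": 0.2},
  {"x": 0, "y": -0.05, "z": 7.4, "twist": -0.1, "claw": 0.35},
  {"x": 0, "y": -0.05, "z": 7.4, "twist": -0.1, "claw": 1},
  {"x": 0, "y": -0.05, "z": 7.4, "twist": -0.1, "claw": 1},
  {"x": 0, "y": -0.05, "z": 7.4, "twist": -0.1, "claw": 1},
], newtons=30)

```text
time_s: 8.33
ee_pos: [0.5034, 0.2792, 0.0454]
orientation: [3.138, -0.001, 1.778]
wrist_force: [-0.1, 0.2, 7.3]
gripper_width: 0.252
gripper_force: 33.8
```

Run:
```python
from h import *
go(.5025,.2778,.19,101.8)
```

```text
t 8.33 pos [0.5034 0.2792 0.0454] ypr [ 1.7982e+02 -5.0000e-02  1.0188e+02] q [ 0.506  0.442 -0.213  0.913 -0.     1.87 ] F [-0.1  0.2  7.3] w 0.252
move cm [ -0.11  -0.07 -14.46] twist 0.08
```

Emit:
servo_tool([
  {"x": 0, "y": 0, "z": -1, "twist": 0, "claw": 1},
  {"x": 0, "y": 0, "z": -2.5, "twist": 0, "claw": 1},
  {"x": 0, "y": 0, "z": -5, "twist": 0, "claw": 1},
  {"x": 0, "y": 0, "z": -8, "twist": 0, "claw": 1},
  {"x": 0, "y": 0, "z": -11, "twist": 0, "claw": 1},
  {"x": 0, "y": 0, "z": -14, "twist": 0, "claw": 1},
  {"x": 0, "y": 0, "z": -16, "twist": 0, "claw": 1},
  {"x": 0, "y": 0, "z": -16.5, "twist": 0, "claw": 1},
])

```text
time_s: 9.0
ee_pos: [0.5035, 0.2793, 0.2134]
orientation: [3.136, -0.002, 1.778]
wrist_force: [1.4, 1.1, -0.5]
gripper_width: 0.254
gripper_force: 32.9
```

Run:
```python
from h import *
f=cam('wrist');save(f,'w5')
go(.557,-.0967,.21,93.9)
```

```text
t 9.05 pos [0.5033 0.2792 0.2122] ypr [ 1.7971e+02 -9.0000e-02  1.0188e+02] q [ 0.506  0.328  0.064  1.302 -0.     1.87 ] F [-0.   0.6 -1. ] w 0.249
move cm [-37.89  -2.49   0.15] twist 7.98
```

View pics/w5.png

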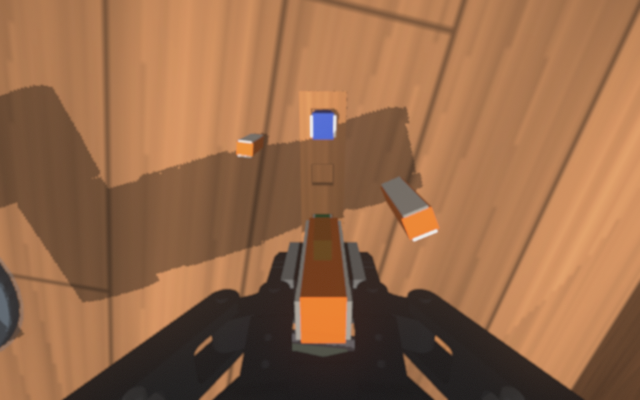

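The amber cell is held square between the pads at (322,280), and its socket at (322,174) is empty. Moving over the gauge.

Emit:
servo_tool([
  {"x": -3, "y": -0.2, "z": 0, "twist": 1, "claw": 1},
  {"x": -7, "y": -0.4, "z": 0, "twist": 2, "claw": 1},
  {"x": -11, "y": -0.7, "z": 0, "twist": 3, "claw": 1},
  {"x": -15, "y": -1, "z": 0, "twist": 4, "claw": 1},
  {"x": -19, "y": -1.2, "z": 0, "twist": 5, "claw": 1},
  {"x": -23, "y": -1.5, "z": 0, "twist": 6, "claw": 1},
  {"x": -27, "y": -1.8, "z": 0, "twist": 7, "claw": 1},
  {"x": -31, "y": -2, "z": 0, "twist": 8, "claw": 1},
  {"x": -35, "y": -2.3, "z": 0, "twist": 8, "claw": 1},
  {"x": -37.5, "y": -2.5, "z": 0, "twist": 8, "claw": 1},
])

```text
time_s: 9.88
ee_pos: [0.5543, -0.0969, 0.2072]
orientation: [-3.14, 0.0, 1.637]
wrist_force: [-0.3, 0.4, -0.8]
gripper_width: 0.254
gripper_force: 32.8
```

Emit:
servo_tool([
  {"x": -0.4, "y": 0, "z": 0, "twist": 0, "claw": 1},
  {"x": -0.4, "y": 0, "z": 0, "twist": 0, "claw": 1},
  {"x": -0.4, "y": 0, "z": 0, "twist": 0, "claw": 1},
  {"x": -0.4, "y": 0, "z": 0, "twist": 0, "claw": 1},
])

```text
time_s: 10.22
ee_pos: [0.5548, -0.0964, 0.208]
orientation: [-3.14, -0.001, 1.64]
wrist_force: [-0.2, 0.3, -1.3]
gripper_width: 0.251
gripper_force: 32.8
```

Run:
```python
from h import *
go(.557,-.0967,.0884,93.9)
def ana(n):
    f=cam(n);save(f,n+'6');C=cloud(f);ok=f['depth']>0
    def rect(m,l):
        if m.sum()>8: print(n,l,m.sum(),[np.round(a,4) for a in cv2.minAreaRect(C[m][:,:2].astype(np.float32))],C[m].mean(0).round(4))
    X,Y,Z=C[...,0],C[...,1],C[...,2]
    rect(ok&(abs(Z-.115)<.003)&(np.hypot(X-.56,Y+.11)<.17),'towers')
    rect(ok&(abs(Z-.115)<.003)&(np.hypot(X-.554,Y+.013)<.07),'receiver')
    rect(ok&(abs(Z-.159)<.004)&(np.hypot(X-.564,Y+.197)<.04),'bar')
    h=f['img'].astype(int);am=(h[...,0]>150)&(h[...,2]<80)&(h[...,0]-h[...,1]>70)
    m=ok&am&(Z>.16)&(np.hypot(X-.557,Y+.097)<.04);rect(m,'amber')
    if m.any(): print(np.percentile(Z[m],[1,50,99]).round(4))
ana('wrist');ana('scene')
```

```text
t 10.22 pos [ 0.5548 -0.0964  0.208 ] ypr [-1.7993e+02 -3.0000e-02  9.3940e+01] q [-0.172  0.313  0.031  1.29   0.     1.33 ] F [-0.2  0.3 -1.3] w 0.251
move cm [-0.05  0.23 11.96] twist 0.04
wrist towers 11553 [array([ 0.558 , -0.1107]), array([0.0892, 0.2669]), np.float64(4.0049)] [ 0.5512 -0.0127  0.1148]
wrist receiver 11403 [array([ 0.5511, -0.0124]), array([0.0892, 0.0698]), np.float64(3.8506)] [ 0.5509 -0.0101  0.1148]
wrist bar 130 [array([ 0.5749, -0.2059]), array([0.0196, 0.011 ]), np.float64(17.543)] [ 0.5762 -0.204   0.1586]
wrist amber 2067 [array([ 0.5537, -0.0974]), array([0.0178, 0.0233]), np.float64(4.4074)] [ 0.5535 -0.0968  0.2544]
[0.2532 0.2544 0.2556]
scene towers 1972 [array([ 0.5609, -0.1125]), array([0.0913, 0.2694]), np.float64(4.0734)] [ 0.5658 -0.091   0.1149]
scene receiver 1105 [array([ 0.5536, -0.0127]), array([0.0911, 0.0692]), np.float64(3.9154)] [ 0.5567 -0.0123  0.1149]
scene bar 125 [array([ 0.5661, -0.197 ]), array([0.014 , 0.0416]), np.float64(56.368)] [ 0.5673 -0.1964  0.1585]
```

Measured relative to the cell, the beam midpoint is about 3 mm away in +x and less than 1 mm in y. The yaw is right at 3.9°, and the cell top is at 0.2544, so its centre is 6.5 mm above the TCP. Going down.

Emit:
servo_tool([
  {"x": 0.04, "y": 0.32, "z": 0, "twist": 0, "claw": 1},
  {"x": 0.04, "y": 0.32, "z": 1, "twist": 0, "claw": 1},
  {"x": 0.04, "y": 0.32, "z": 3, "twist": 0, "claw": 1},
  {"x": 0.04, "y": 0.32, "z": 5, "twist": 0, "claw": 1},
  {"x": 0.04, "y": 0.32, "z": 7, "twist": 0, "claw": 1},
  {"x": 0.04, "y": 0.32, "z": 9, "twist": 0, "claw": 1},
  {"x": 0.04, "y": 0.32, "z": 10.5, "twist": 0, "claw": 1},
  {"x": 0.04, "y": 0.32, "z": 11.5, "twist": 0, "claw": 1},
  {"x": 0.04, "y": 0.32, "z": 11.9, "twist": 0, "claw": 1},
  {"x": 0.04, "y": 0.32, "z": 11.9, "twist": 0, "claw": 1},
])

```text
time_s: 11.15
ee_pos: [0.5579, -0.0966, 0.0886]
orientation: [-3.14, -0.0, 1.639]
wrist_force: [-0.8, -0.8, -0.9]
gripper_width: 0.255
gripper_force: 32.8
```

Emit:
servo_tool([
  {"x": 0, "y": 0, "z": 0, "twist": 0, "claw": 1},
  {"x": 0, "y": 0, "z": 0, "twist": 0, "claw": 1},
  {"x": 0, "y": 0, "z": 0, "twist": 0, "claw": 1},
  {"x": 0, "y": 0, "z": 0, "twist": 0, "claw": 1},
])

```text
time_s: 11.48
ee_pos: [0.5589, -0.097, 0.0903]
orientation: [3.14, 0.0, 1.639]
wrist_force: [-0.5, -0.4, -0.0]
gripper_width: 0.254
gripper_force: 32.8
```

Run:
```python
from h import *
for _ in range(3):
    go(.558,-.0958,.0885,93.95);f=cam('scene')
cv2.imwrite('pics/s7.png',cv2.resize(f['img'][150:270,140:340,::-1],(800,480),interpolation=cv2.INTER_CUBIC))
f=cam('wrist');C=cloud(f);ok=f['depth']>0;save(f,'w7')
X,Y,Z=C[...,0],C[...,1],C[...,2]
h=f['img'].astype(int);am=(h[...,0]>150)&(h[...,2]<80)&(h[...,0]-h[...,1]>70)
for l,m in [('amber',ok&am&(abs(Z-.135)<.006)&(np.hypot(X-.557,Y+.097)<.04)),('rec',ok&(abs(Z-.115)<.003)&(np.hypot(X-.554,Y+.013)<.07))]:
    if m.sum()>8: print(l,m.sum(),cv2.minAreaRect(C[m][:,:2].astype(np.float32)),C[m].mean(0))
```

```text
t 11.48 pos [ 0.5589 -0.097   0.0903] ypr [1.7993e+02 3.0000e-02 9.3880e+01] q [-0.172  0.39  -0.169  1.011 -0.     1.331] F [-0.5 -0.4 -0. ] w 0.254
move cm [ 0.12 -0.08  0.18] twist -0.07
t 11.53 pos [ 0.5588 -0.097   0.0902] ypr [1.7994e+02 2.0000e-02 9.3880e+01] q [-0.172  0.39  -0.169  1.011 -0.     1.331] F [ 0.3 -0.2 -0.3] w 0.254
move cm [ 0.13 -0.08  0.17] twist -0.07
t 11.58 pos [ 0.5587 -0.097   0.09  ] ypr [1.7995e+02 2.0000e-02 9.3880e+01] q [-0.172  0.39  -0.169  1.011 -0.     1.331] F [-0.4  0.   0.1] w 0.252
move cm [ 0.12 -0.06  0.15] twist -0.07
amber 2060 ((0.5573556423187256, -0.09799017012119293), (0.01786414533853531, 0.023300377652049065), 3.449836492538452) [ 0.55722106 -0.09742525  0.13635663]
rec 41245 ((0.5515778064727783, -0.01475629210472107), (0.08899690955877304, 0.06270647048950195), 3.9102790355682373) [ 0.55134885 -0.01171891  0.1148696 ]
```

View pics/s7.png

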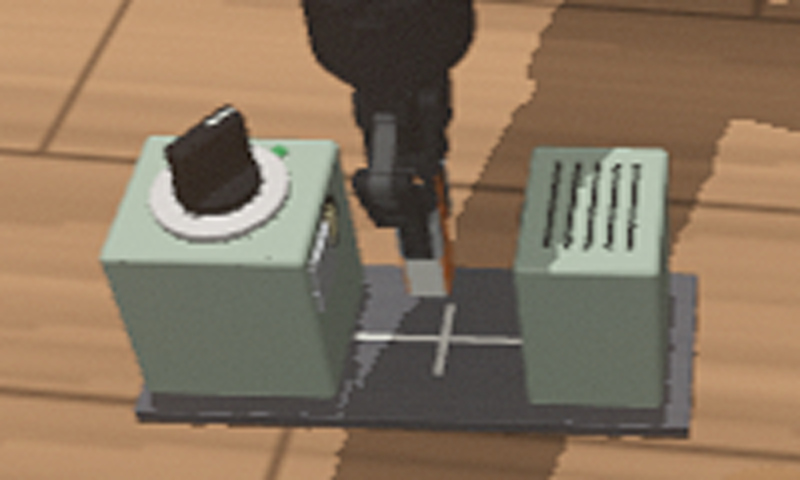

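View pics/w7.png

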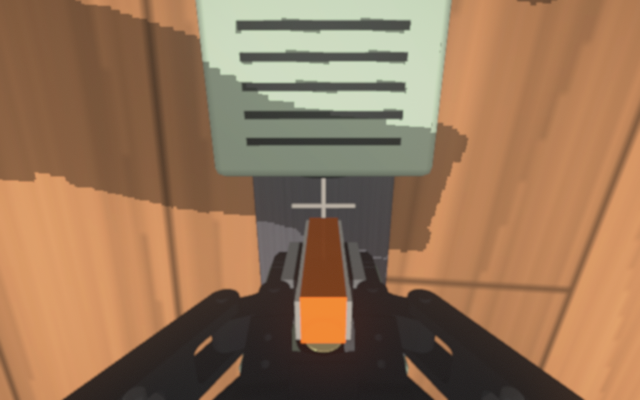

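Run:
```python
from h import *
f=cam('wrist');C=cloud(f);print(C[205,323],at_z(f,323,205,.010))
for r in (172,174,176,178): print(r,f['depth'][r,323],C[r,323],at_z(f,323,r,.115))
f=cam('scene');m=(C:=cloud(f))[...,2];X,Y=C[...,0],C[...,1]
am=(abs(X-.575)<.02)&(abs(Y+.097)<.03)&(m>.045)&(m<.09);print(am.sum(),C[am].mean(0),Y[am].min(),Y[am].max(),m[am].min())
```

```text
[ 0.55705081 -0.09556731  0.0111854 ] [ 0.55707999 -0.09600012  0.01      ]
172 0.121289775 [ 0.55355952 -0.04383363  0.11389557] [ 0.55354132 -0.04356335  0.115     ]
174 0.121727355 [ 0.5536187  -0.04470882  0.11372886] [ 0.55359715 -0.04438878  0.115     ]
176 0.12425692 [ 0.55371365 -0.04611502  0.11153403] [ 0.55365323 -0.04521785  0.115     ]
178 0.124686 [ 0.55377433 -0.04701236  0.11138375] [ 0.55370956 -0.04605057  0.115     ]
111 [ 0.56772553 -0.09723457  0.07072247] -0.11052962632272895 -0.08753267748381283 0.05478930567528406
```

The knob is at the green mark and the cell hangs clear in the gap. The cross (323,205) lines up with the cell in x. The cell is about 1.7 mm too near the lamp and 1.4 mm high, so I'll make a small correction.

Emit:
servo_tool([
  {"x": 0.08, "y": 0, "z": 0.06, "twist": 0, "claw": 1},
  {"x": 0.17, "y": -0.02, "z": 0.12, "twist": 0, "claw": 1},
  {"x": 0.17, "y": -0.02, "z": 0.12, "twist": 0, "claw": 1},
  {"x": 0.17, "y": -0.02, "z": 0.12, "twist": 0, "claw": 1},
  {"x": 0.17, "y": -0.02, "z": 0.12, "twist": 0, "claw": 1},
  {"x": 0.17, "y": -0.02, "z": 0.12, "twist": 0, "claw": 1},
  {"x": 0.17, "y": -0.02, "z": 0.12, "twist": 0, "claw": 1},
  {"x": 0.17, "y": -0.02, "z": 0.12, "twist": 0, "claw": 1},
])

```text
time_s: 12.45
ee_pos: [0.5581, -0.0952, 0.0883]
orientation: [-3.142, 0.0, 1.638]
wrist_force: [-0.8, 0.6, -1.6]
gripper_width: 0.259
gripper_force: 32.8
```

Run:
```python
from h import *
go(.5585,-.0955,.0885,93.95)
f=cam('wrist');C=cloud(f);ok=f['depth']>0
X,Y,Z=C[...,0],C[...,1],C[...,2]
h=f['img'].astype(int);am=(h[...,0]>150)&(h[...,2]<80)&(h[...,0]-h[...,1]>70)
m=ok&am&(abs(Z-.135)<.006)&(np.hypot(X-.557,Y+.097)<.04)
print(cv2.minAreaRect(C[m][:,:2].astype(np.float32)),Z[m].mean())
```

```text
t 12.45 pos [ 0.5581 -0.0952  0.0883] ypr [-1.800e+02  1.000e-02  9.388e+01] q [-0.169  0.391 -0.173  1.007 -0.     1.334] F [-0.8  0.6 -1.6] w 0.259
move cm [-0.03  0.03 -0.02] twist -0.07
((0.5568669438362122, -0.09643808007240295), (0.017847998067736626, 0.02367406152188778), 3.7304654121398926) 0.13478439153316565
```

The cell is centred to within about 0.5 mm, upright and square to the beam, with its top at 0.1348 against a target of 0.135. Handing in.

```bash
python3 -c "
from cell import *
print(sign_off())"
```

```text
the job is handed in; nothing more can be done
None
```

The job is handed in at about 12.5 s of the 58 s: the knob is clicked over to the green mark, and the amber cell is held by its frosted faces, upright and square to the beam, within about 0.5 mm of its midpoint by the wrist camera (no verdict was returned).

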